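# Open the ports of a valve block for flushing

### The job

Get the valve block ready for flushing: first push the dark steel drip tray between the blue rails until it is fully home against the block, below the ports. Then unscrew every plug that is in the block (anticlockwise, there may be two or three), draw each one clear, and lay them all in the white dish. Leave the drip tray home at the end and do not disturb the beaker, the timer and the marker.

Things in the scene. Friction and masses are not known exactly. Their poses are not given: they have to be found in the camera images.
- manifold: fixed aluminium valve block 270 mm wide, 58 mm deep, 111 mm high. Origin on the bench below the middle of its front face; x points into the block (away from the robot), y along the face, z up. Three horizontal ports with brass rims in the front face (x = 0), axes along x, 85 mm above the bench, at y = +100, 0, -100 mm
- tray_home (a point): on the bench in front of the block: where the drip tray's origin is when fully home, its +x long side against the block's face. Two blue rails on the bench, 18 mm high, 8 mm thick, guide it: inner faces 226 mm apart from the face to manifold x = -45 mm, then opening to 286 mm at x = -125 mm. Axes as the manifold
- drip_tray: loose open dark steel tray, 100 mm (x) by 220 mm (y) by 24 mm high, walls and floor 4 mm, 0.35 kg. Origin at the centre of its underside, z up. Starts outside the wide end of the rails, +x long side towards the block
- dish: fixed white open plastic dish, 230 mm (x) by 160 mm (y) outside, 28 mm high, walls and floor 5 mm, to the right of the block. Origin at the centre of its underside
- plug_1: loose plug, 0.12 kg, in the port at y = +100 mm (left). Origin: centre of its black hand disc (60 mm diameter, 14 mm thick, flat faces, white stripe in front). +x runs along the shank, into the block: smooth neck 15 mm diameter from x = 7 to 37 mm, flange 28 mm diameter to 41 mm, then shank 15 mm diameter (25 mm over the thread ridge) to 87 mm
- plug_2: plug like plug_1, in the middle port (y = 0). Any one of the plugs may be absent: its port is then already open. To turn a plug, the disc can be pinched from above on its two flat faces and swung about the port axis, stroke after stroke; it stays where it is left
- plug_3: plug like plug_1, in the port at y = -100 mm (right). Screwed home, all plugs have the flange against the face, the disc centre 41 mm out from the face and 34 mm free between disc and face; the white stripe then points up. The threads have play: the disc sags about 3 mm below the port axis
- port_2 (a point): centre of the middle port's mouth, axes as the manifold. All three threads: right-hand, 10 mm pitch, easy to turn. Anticlockwise seen from in front (top of disc moves to manifold +y) brings the plug out 10 mm a turn; the thread lets go after about 270 degrees, disc centre 48 mm out from the face. Then it slides straight out, and is clear of the bore 90 mm out
- beaker: loose beaker, 55 mm wide, 71 mm high, bystander; origin at the centre of its underside
- timer: loose white lab timer, 63 x 68 x 57 mm, bystander; origin at the centre of its underside
- blue_marker: loose marker pen lying on the bench, 128 mm long, 16 mm thick, bystander; origin at the middle of its underside

How it is judged:
On the way, in this order (a step that is already met when the one before it is completed fails the run):
1. the drip tray is fully home between the rails, with the plugs still in the block (x of drip_tray in the frame of manifold above -0.057 m and angle between the x axis of drip_tray and the x axis of manifold, either way round below 0.08 rad and height (world z) of drip_tray below 0.006 m and y of drip_tray in the frame of manifold between -0.008 and 0.008 m), for 0.2 s.
2. a first plug is unscrewed and drawn clear of its port (x of any of plug_1, plug_2, plug_3 in the frame of manifold below -0.088 m), for 0.1 s.
At the end, for the whole second after the job is handed in: Every plug lies at rest with the centre of its disc inside the dish's outline and less than 60 mm above the bench; the drip tray lies flat on the bench, home within 7 mm of the block's face, within 8 mm of the middle and square within 0.08 rad, at rest (all of step 1 and linear speed of drip_tray below 0.02 m/s and x of plug_1 in the frame of dish between -0.115 and 0.115 m and y of plug_1 in the frame of dish between -0.08 and 0.08 m and height (world z) of each of plug_1, plug_2, plug_3 below 0.06 m and linear speed of each of plug_1, plug_2, plug_3 below 0.03 m/s and x of plug_2 in the frame of dish between -0.115 and 0.115 m and y of plug_2 in the frame of dish between -0.08 and 0.08 m and x of plug_3 in the frame of dish between -0.115 and 0.115 m and y of plug_3 in the frame of dish between -0.08 and 0.08 m); the robot touches nothing.
It fails at once if the beaker is moved more than 30 mm (distance of beaker from where it was at the start of the episode above 0.03 m).
It fails at once if the timer is moved more than 30 mm (distance of timer from where it was at the start of the episode above 0.03 m).
It fails at once if the marker is moved more than 30 mm (distance of blue_marker from where it was at the start of the episode above 0.03 m).
Of plug_1, plug_2, plug_3 only 2 to 3 are there at a start; the rules pass over those that are not, and their reading is None.
At some moment in a run one of drip_tray may be knocked a few centimetres aside while the robot is not near it.
Once in a run the grip may slacken for a moment while it holds something.
It also fails if it takes over 210 s, if anything falls off the work surface, if the arm or the gripper's body presses on something with over 40 N, if the wrist force passes 120 N, or if a joint passes its speed limit or range.

### The arm

A 6-joint arm with a two-finger parallel gripper is mounted at the origin on a cart in front of the work surface, level with it; the furniture and walls round the work are solid. World frame = base frame: x ahead of the robot, y to its left, z up, the work surface at z = 0. Lengths are in m, angles in rad, forces in N, time in s.
With the tool pointing down it reaches from about 0.375 to 0.925 m from the base axis. Payload 5.7 kg.
Tool frame: the origin (TCP) lies midway between the tips of the shut fingers; the grasp point (between the pads) lies 19 mm behind it; z points along the fingers, y is the line along which they close (so a half turn about z gives the same grasp; the last joint's range is limited). The gripper opens to 88 mm and grips with 3 to 60 N. Pads are 20 mm wide; open, the fingers measure 115 mm over their backs; the gripper's body (75 mm by 178 mm) begins 61 mm behind the grasp point.
Start: joints at [1.076, 0.359, 1.51, -0, 1.272, -0.115], TCP at [0.222, 0.557, 0.223] pointing down, gripper open.
Joint ranges: [-2.97, 2.97], [-1.01, 2.36], [0.21, 2.38], [-0.96, 4.11], [0.2, 2.71], [-2.98, 2.98]. Speed limits (rad/s): [2.39, 2.39, 3.14, 3.14, 3.14, 3.14].

### API

Orientations are given as a unit quaternion [x, y, z, w].
In Python, from bench import move_ptp, servo_line, goto_joints, move_gripper, sleep, inverse_kinematics, capture, PlanningError, close_job, spot_in, silhouettes, current_clock, current_joint_pos, current_qvel, current_joint_torque, current_position, current_orientation, current_force, current_torque, current_finger_gap, current_grip_force gives the robot as it stands. Calls block until the motion is done:
- move_ptp(position, orientation): joint-space move of the TCP to a pose.
- servo_line(position, orientation=None, rate=0.15, contact_N=None): straight line of the TCP; orientation=None keeps the orientation; rate is the mean speed in m/s. With contact_N (N) it stops when the force on the tool has changed by that much, and returns True; else False.
- goto_joints(angles): joint-space move.
- move_gripper(opening): finger opening in m; the grip force is fixed at half the most; returns when the fingers have stopped.
- sleep(seconds).
- inverse_kinematics(position, orientation): joint angles nearest the present ones, or None.
- capture(name): name is "side" or "top" or "wrist"; returns a dict with "image" (400x640x3 uint8, blue, green, red), "range_z" (400x640 float32, m along the optical axis (not along the pixel's ray), 0 where there is no reading), "intrinsics" (3x3 intrinsics, pixels), "k1" (the pictures are not rectified: a ray, as slopes to the right and down, at radius r is drawn at 1 + k1 r^2 times it, then the intrinsics apply), "R" (3x3) and "t" (3): a world point X has camera coordinates R X + t. Camera axes: x right, y down, z forward; pixel columns grow to the right and rows downward; lengths in m; the calibration is good to about 2 mm. A picture is of the moment at which its call begins.
A pose or a line that the arm cannot do raises PlanningError and nothing moves.
- close_job(): hands the job in; it is judged then, once.
Trained networks look in the newest picture that a camera, given by its name, has taken for a name from the list of things; names that differ only in an ending like _2 or _b are one class to them, and where a whole thing is asked for, a point or a joint stands for the part that bears it (a point fixed in the world has none). Each returns a list of dicts, best first, with "conf" (0 to 1); they miss things now and then, are a little off and sometimes report something else, mostly with a low value. They report only what shows in the picture. A call takes as long as a camera call.
- spot_in(camera, query): "xy" ([column, row] in pixels, amid what is visible of it).
- silhouettes(camera, query): "region" (400x640 bool, what is visible of it) and "xy" ([column, row] in pixels, amid what is visible of it).
Readings, each from a call of its own:
- current_clock(): time.
- current_joint_pos(): joint angles.
- current_qvel(): joint speeds.
- current_joint_torque(): joint torques, N m.
- current_position(): TCP position.
- current_orientation(): TCP orientation.
- current_force(): force on the tool from outside, world axes, zero at the start.
- current_torque(): the same for the moment, N m.
- current_finger_gap(): finger opening in m.
- current_grip_force(): force on a finger pad.
Only numpy, scipy, OpenCV 4.12 (cv2) and the standard library are available. Lean on these libraries where they do the work, as an engineer would, in place of code of your own. Each camera call takes 0.05 s, during which the arm holds its last target. There are 200 camera calls.

## Working session

There is one attempt and no reset: what is moved stays moved. The work goes in short steps, each a Python script; the robot and the scene stay as the last script left them, time stands still between calls to the robot, and variables do not carry over. Pictures are saved under pics/ and viewed, at most 14 in all, crops included, and the job is handed in when it is done.

```bash
mkdir -p pics; ls; python3 - <<'E'
from bench import *
import cv2,numpy as np
for c in("top","side"):
    d=capture(c); cv2.imwrite(f"pics/{c}0.png",d["image"]); print(c,d["intrinsics"].tolist(),d["k1"],np.round(d["R"],3).tolist(),d["t"])
    for q in("manifold","drip_tray","dish","plug_1","beaker","timer","blue_marker"):
        print(q,[(np.round(r["xy"]).tolist(),round(r["conf"],2)) for r in spot_in(c,q)][:5])
E
```

```text
pics
top [[426.52312054569387, 0.0, 321.61488787123074], [0.0, 426.52312054569387, 193.9371600925367], [0.0, 0.0, 1.0]] -0.03243887791686742 [[-0.028, -1.0, 0.014], [-0.987, 0.025, -0.158], [0.157, -0.019, -0.987]] [0.0108802  0.52287795 1.09205141]
manifold [([314.0, 144.0], 0.82), ([352.0, 173.0], 0.45)]
drip_tray [([311.0, 216.0], 0.57)]
dish [([439.0, 211.0], 0.61)]
plug_1 [([313.0, 169.0], 0.81), ([350.0, 171.0], 0.64)]
beaker [([203.0, 205.0], 0.83)]
timer [([198.0, 166.0], 0.87), ([314.0, 169.0], 0.32)]
blue_marker [([205.0, 235.0], 0.83)]
side [[434.19612889913685, 0.0, 312.48752565972603], [0.0, 434.19612889913685, 199.6536126504828], [0.0, 0.0, 1.0]] -0.05783002535867592 [[-0.987, -0.162, 0.007], [-0.078, 0.44, -0.894], [0.142, -0.883, -0.447]] [0.52546189 0.13804611 1.17811491]
manifold [([274.0, 212.0], 0.93)]
drip_tray [([336.0, 235.0], 0.69)]
dish [([344.0, 185.0], 0.83)]
plug_1 [([294.0, 208.0], 0.79), ([274.0, 211.0], 0.59), ([306.0, 192.0], 0.58)]
beaker []
timer []
blue_marker [([345.0, 313.0], 0.56)]
```

```bash
python3 - <<'E'
import cv2
a=cv2.imread("pics/top0.png")[90:290,150:520]; cv2.imwrite("pics/t1.png",cv2.resize(a,None,fx=2.1,fy=2.1))
a=cv2.imread("pics/side0.png")[120:340,190:490]; cv2.imwrite("pics/s1.png",cv2.resize(a,None,fx=2.6,fy=2.6))
E
```

```text
(no output)
```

View pics/t1.png

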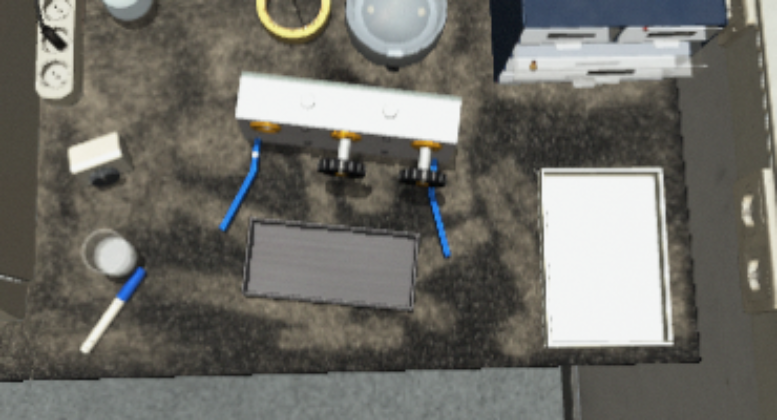

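View pics/s1.png

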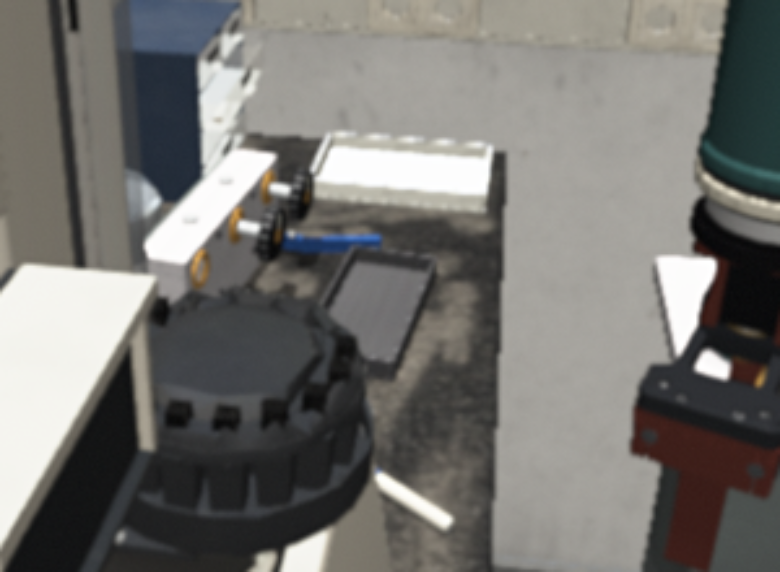

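Top view: left port (crop 265,127) is empty; plugs sit in the middle (343,165) and right (425,175) ports. The tray (crop 330,265) is slightly skewed outside the rails, and the dish is at (605,258). The side view agrees.

```bash
cat > h.py <<'E'
from bench import *
import cv2,numpy as np
from scipy.spatial.transform import Rotation as Rn
def ray(d,px):
    n=cv2.undistortPoints(np.array(px,float).reshape(-1,1,2),d["intrinsics"],np.array([d["k1"],0,0,0,0.]))[:,0]
    return np.c_[n,np.ones(len(n))]
def onz(d,px,z):
    v=ray(d,px)@d["R"]; c=-d["R"].T@d["t"]
    return c+v*((z-c[2])/v[:,2])[:,None]
def cloud(d,mask):
    r,c=np.nonzero(mask&(d["range_z"]>0)); z=d["range_z"][r,c]
    return (ray(d,np.c_[c,r])*z[:,None]-d["t"])@d["R"]
def rect(P):
    (c,s,a)=cv2.minAreaRect((P[:,:2]*1000).astype(np.float32)); return np.round(c,1),np.round(s,1),round(a,2)
def down(yaw): # tool z down, tool y (closing line) = world y rotated by yaw
    return (Rn.from_euler("z",yaw)*Rn.from_matrix([[-1,0,0],[0,1,0],[0,0,-1]])).as_quat()
E
python3 - <<'E'
from h import *
d=capture("top")
for q in("manifold","drip_tray","dish","plug_1"):
    for s in silhouettes("top",q)[:3]:
        P=cloud(d,s["region"])
        print(q,round(s["conf"],2),len(P),np.round(np.percentile(P[:,2],[2,50,98])*1000))
        if q=="manifold": P=P[P[:,2]>.1]
        if len(P)>10: print("  ",rect(P),np.round(P.mean(0)*1000))
px=lambda L:[(x/2.1+150,y/2.1+90) for x,y in L]
print("manTop",onz(d,px([(240,74),(462,98),(458,141),(237,122)]),.111).round(3).tolist())
print("tray",onz(d,px([(250,220),(419,234),(413,309),(245,296)]),.024).round(3).tolist())
print("rails",onz(d,px([(258,142),(254,168),(222,229),(431,192),(447,254)]),.018).round(3).tolist())
print("dish",onz(d,px([(540,169),(663,169),(672,344),(547,346)]),.028).round(3).tolist())
print("disc",onz(d,px([(342,168),(423,177)]),.09).round(3).tolist())
print("bench",onz(d,px([(0,380),(565,365),(700,362)]),0).round(3).tolist())
E
```

```text
manifold 0.7 3478 [  4. 108. 114.]
   (array([649.5,   9.8]), array([269.1,  63.4]), 81.53) [648.  10. 109.]
drip_tray 0.81 3013 [-2.  3. 24.]
   (array([471.1,  36.8]), array([218.8, 100.9]), 83.07) [472.  37.   5.]
dish 0.66 5060 [-1.  4. 28.]
   (array([ 470.9, -318.9]), array([169.4, 228.4]), 89.45) [ 472. -319.    6.]
plug_1 0.64 243 [ 33.  94. 112.]
   (array([583.9, -80. ]), array([54.6, 50.8]), 81.77) [573. -79.  92.]
plug_1 0.47 268 [ -0.  94. 112.]
   (array([598.1,  19.1]), array([57.6, 50.8]), 83.91) [588.  19.  91.]
manTop [[0.693, 0.14, 0.111], [0.657, -0.129, 0.111], [0.603, -0.122, 0.111], [0.633, 0.144, 0.111]]
tray [[0.527, 0.138, 0.024], [0.503, -0.078, 0.024], [0.408, -0.067, 0.024], [0.43, 0.146, 0.024]]
rails [[0.631, 0.128, 0.018], [0.596, 0.133, 0.018], [0.517, 0.175, 0.018], [0.559, -0.096, 0.018], [0.477, -0.113, 0.018]]
dish [[0.584, -0.238, 0.028], [0.58, -0.399, 0.028], [0.354, -0.393, 0.028], [0.356, -0.233, 0.028]]
disc [[0.578, 0.019, 0.09], [0.564, -0.08, 0.09]]
bench [[0.332, 0.462, 0.0], [0.332, -0.262, 0.0], [0.33, -0.438, 0.0]]
```

```bash
python3 - <<'E'
from h import *
print(Rn.from_quat(current_orientation()).as_matrix().round(2).tolist())
for yaw in (-.14,-.14+np.pi,-.14+np.pi/2,-.14-np.pi/2):
    q=inverse_kinematics([.5,.02,.35],down(yaw)); print(yaw,None if q is None else np.round(q,2))
q1=down(-.14); q2=down(-.14+np.pi)
a=[(abs(j[5]),q) for q in(q1,q2) for j in[inverse_kinematics([.5,.02,.35],q)] if j is not None]
move_ptp([.5,.02,.35],min(a,key=lambda t:t[0])[1])
d=capture("wrist"); cv2.imwrite("pics/w0.png",d["image"])
print("cam",(-d["R"].T@d["t"]).round(3),d["R"].round(2).tolist())
for q in("manifold","drip_tray","plug_1"):
    for s in silhouettes("wrist",q)[:3]:
        P=cloud(d,s["region"])
        print(q,round(s["conf"],2),len(P),np.round(np.percentile(P[:,2],[2,50,98])*1000))
        if q=="manifold": P=P[(P[:,2]>.1)&(P[:,2]<.12)]
        if q=="drip_tray": P=P[(P[:,2]<.03)]
        if q=="plug_1": P=P[(P[:,2]>.07)&(P[:,2]<.12)]
        if len(P)>10: print("  ",rect(P),np.round(P.mean(0)*1000))
print(current_clock())
E
```

```text
[[-0.93, 0.37, -0.0], [0.37, 0.93, -0.0], [0.0, -0.0, -1.0]]
-0.14 [-0.1   0.12  1.52 -0.    1.5  -1.53]
3.001592653589793 [-0.1   0.12  1.52 -0.    1.5   1.61]
1.4307963267948964 None
-1.7107963267948967 [-0.1   0.12  1.52 -0.    1.5   0.04]
cam [0.417 0.032 0.512] [[0.14, 0.99, 0.0], [0.94, -0.13, 0.31], [0.3, -0.04, -0.95]]
manifold 0.76 10654 [  6. 110. 114.]
   (array([645.9,  -0.8]), array([239.6,  63.8]), 82.04) [645.  -1. 111.]
drip_tray 0.93 9861 [ 2.  4. 25.]
   (array([472. ,  36.5]), array([233.3, 107.8]), 82.9) [470.  37.   7.]
plug_1 0.7 942 [ 59.  94. 112.]
   (array([594.5,  17.2]), array([59.1, 48.3]), 84.2) [584.  18.  97.]
3.4583
```

View pics/w0.png

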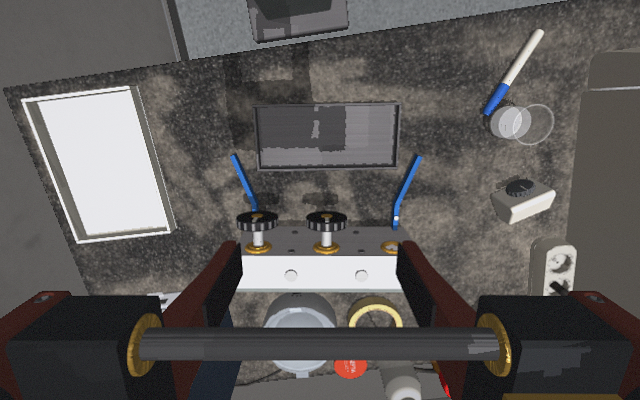

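Wrist view (image is reversed: down = away): discs at (258,221) and (327,221), third port open at (391,247), tray square at (327,136), front top edge of the block on row ~255.

```bash
python3 - <<'E'
from h import *
d=capture("wrist")
print("edge",onz(d,[(250,255),(390,259)],.111).round(4).tolist())
print("rims",onz(d,[(258,247),(326,248),(390,247)],.085).round(4).tolist())
print("facebot",onz(d,[(262,227),(385,227)],0).round(4).tolist())
print("railtops",onz(d,[(236,154),(256,208),(418,155),(396,228),(397,203)],.018).round(4).tolist())
s=silhouettes("wrist","manifold")[0]; P=cloud(d,s["region"])
T=P[(P[:,2]>.106)&(P[:,2]<.117)]
# front edge: min along x' per y bin
for nm,a in(("top",T),):
    ys=np.arange(-.09,.13,.01); e=[(y,np.percentile(a[abs(a[:,1]-y)<.005][:,0],3)) for y in ys if (abs(a[:,1]-y)<.005).sum()>8]
    e=np.array(e); print(np.polyfit(e[:,0],e[:,1],1),e.round(3).tolist())
F=P[(P[:,2]>.03)&(P[:,2]<.095)]; print(len(F)); 
import numpy.linalg as L
for _ in range(3):
    c=np.polyfit(F[:,1],F[:,0],1); r=F[:,0]-np.polyval(c,F[:,1]); F=F[abs(r)<max(2*r.std(),.002)]
print("face x= a*y+b",c,r.std(),len(F))
dt=capture("top"); s=silhouettes("top","manifold")[0]; P=cloud(dt,s["region"]);T=P[(P[:,2]>.106)&(P[:,2]<.117)]
print(rect(T))
print("top ends",[np.percentile(T@np.r_[.13,.9915,0],p).round(4) for p in(0.5,99.5)])
E
```

```text
edge [[0.6056, -0.0918, 0.111], [0.6391, 0.1016, 0.111]]
rims [[0.6066, -0.0855, 0.085], [0.6222, 0.0137, 0.085], [0.6338, 0.1075, 0.085]]
facebot [[0.6079, -0.0944, 0.0], [0.6377, 0.1168, 0.0]]
railtops [[0.4756, -0.1064, 0.018], [0.5669, -0.0932, 0.018], [0.5166, 0.1738, 0.018], [0.6343, 0.1319, 0.018], [0.5905, 0.1364, 0.018]]
[0.14396935 0.61894763] [[-0.09, 0.606], [-0.08, 0.607], [-0.07, 0.609], [-0.06, 0.61], [-0.05, 0.612], [-0.04, 0.613], [-0.03, 0.615], [-0.02, 0.616], [-0.01, 0.617], [-0.0, 0.619], [0.01, 0.62], [0.02, 0.622], [0.03, 0.623], [0.04, 0.625], [0.05, 0.626], [0.06, 0.627], [0.07, 0.629], [0.08, 0.63], [0.09, 0.632], [0.1, 0.633], [0.11, 0.634]]
2310
face x= a*y+b [0.14411596 0.61882239] 0.0005106714967716226 2077
(array([0., 0.]), array([0., 0.]), 0.0)Traceback (most recent call last):
  File "<stdin>", line 20, in <module>
    return _quantile_unchecked(
        a, q, axis, out, overwrite_input, method, keepdims, weights)
    return _ureduce(a,
                    func=_quantile_ureduce_func,
    ...<5 lines>...
                    overwrite_input=overwrite_input,
                    method=method)
    r = func(a, **kwargs)
    result = _quantile(arr,
                       quantiles=q,
    ...<2 lines>...
                       out=out,
                       weights=wgt)
    slices_having_nans = np.isnan(arr[-1, ...])
                                  ~~~^^^^^^^^^
IndexError: index -1 is out of bounds for axis 0 with size 0
```

```bash
cat >> h.py <<'E'
YAW=-.1431; M0=np.array([.6208,.0137,0]); RM=Rn.from_euler("z",YAW)
def W(x,y,z): return M0+RM.apply([x,y,z])
def inM(P): return RM.inv().apply(np.asarray(P)-M0)
def tray(cam):
    d=capture(cam)
    for s in silhouettes(cam,"drip_tray")[:1]:
        P=cloud(d,s["region"]); P=P[P[:,2]<.03]; c,sz,a=rect(inM(P)); return s["conf"],len(P),c,sz,a
E
cat > push.py <<'E'
from h import *
def push(y=0,x0=-.232):
    q=down(YAW)
    move_gripper(.088)
    move_ptp(W(x0,y,.15),q); servo_line(W(x0,y,.012),rate=.1)
    r=servo_line(W(-.125,y,.012),rate=.05,contact_N=25); print("c1",r,inM(current_position()).round(4),current_force().round(1))
    r=servo_line(W(-.098,y,.012),rate=.02,contact_N=18); print("c2",r,inM(current_position()).round(4),current_force().round(1))
    servo_line(current_position()-RM.apply([.02,0,0]),rate=.1)
    servo_line(current_position()+[0,0,.2],rate=.2)
if __name__=="__main__":
    push(); move_ptp(W(-.14,0,.35),down(YAW)); print(tray("wrist"),tray("top"),current_clock())
E
python3 push.py
```

```text
c1 False [-0.1251 -0.      0.012 ] [-1.9 -0.   0.3]
c2 True [-1.123e-01 -1.000e-04  1.110e-02] [ 0.9  0.  -0.2]
(0.63, 7300, array([-49.9,   1. ]), array([229.1, 101.4]), 89.99) None 11.8333
```

```bash
cat >> h.py <<'E'
def pose(px,py,th,r,pz=.082):
    "TCP at radius r from plug axis, tool tilted th about manifold x (th>0: body on -y side)"
    u=np.array([0,-np.sin(th),np.cos(th)])
    q=(RM*Rn.from_euler("x",th)*Rn.from_euler("z",-YAW)*Rn.from_quat(down(YAW-np.pi/2))).as_quat()
    return W(*(np.array([px,py,pz])+r*u)),q
E
python3 - <<'E'
from h import *
for py in(-.1,0):
    for th in(45,30,0,-30,-45):
        for r in(.012,.06):
            q=inverse_kinematics(*pose(-.041,py,np.radians(th),r)); print(py,th,r,None if q is None else np.round(q,2))
d=capture("wrist")
for s in silhouettes("wrist","plug_1")[:3]:
    P=inM(cloud(d,s["region"])); 
    D=P[(P[:,0]<-.03)&(P[:,2]>.045)]; print(s["conf"],len(D),np.percentile(D,[1,50,99],axis=0).round(4).tolist())
E
```

```text
-0.1 45 0.012 [-0.7   0.69  1.63  0.66  1.36 -0.88]
-0.1 45 0.06 [-0.75  0.66  1.58  0.63  1.45 -0.86]
-0.1 30 0.012 [-0.59  0.57  1.67  0.51  1.19 -0.71]
-0.1 30 0.06 [-0.62  0.53  1.62  0.48  1.29 -0.68]
-0.1 0 0.012 [-0.26  0.46  1.71 -0.    0.97 -0.12]
-0.1 0 0.06 [-0.26  0.4   1.66 -0.    1.07 -0.12]
-0.1 -30 0.012 [ 0.08  0.57  1.67 -0.58  1.1   0.54]
-0.1 -30 0.06 [ 0.12  0.53  1.62 -0.55  1.2   0.52]
-0.1 -45 0.012 [ 0.2   0.69  1.62 -0.77  1.26  0.76]
-0.1 -45 0.06 [ 0.25  0.66  1.57 -0.73  1.35  0.73]
0 45 0.012 [-0.56  0.66  1.72  0.75  1.25 -0.84]
0 45 0.06 [-0.61  0.62  1.68  0.71  1.34 -0.81]
0 30 0.012 [-0.43  0.55  1.73  0.57  1.1  -0.61]
0 30 0.06 [-0.47  0.49  1.69  0.53  1.19 -0.58]
0 0 0.012 [-0.09  0.47  1.69 -0.    0.98  0.06]
0 0 0.06 [-0.09  0.41  1.64 -0.    1.08  0.06]
0 -30 0.012 [ 0.23  0.62  1.57 -0.52  1.21  0.63]
0 -30 0.06 [ 0.27  0.58  1.52 -0.5   1.31  0.6 ]
0 -45 0.012 [ 0.34  0.74  1.5  -0.69  1.39  0.79]
0 -45 0.06 [ 0.39  0.72  1.44 -0.66  1.48  0.76]
0.85 794 [[-0.0501, -0.0291, 0.0549], [-0.0478, -0.0004, 0.0983], [-0.0363, 0.0282, 0.1122]]
0.76 771 [[-0.1505, -0.1269, 0.0553], [-0.0479, -0.0965, 0.0979], [-0.0363, -0.0481, 0.3481]]
```

```bash
cat > unscrew.py <<'E'
from h import *
R0=.012; OP=.034; A=np.radians(42)
def go(px,py,th,r,rate=None,**k):
    p,q=pose(px,py,th,r)
    return move_ptp(p,q) if rate is None else servo_line(p,q,rate=rate,**k)
def stroke(px,py,a0,a1,first=False):
    go(px,py,0 if not first else 0,.10 if first else .07)
    if first: move_gripper(OP)
    go(px,py,a0,.05)
    c=go(px,py,a0,R0,.08,contact_N=12)
    if c: print("contact on approach",inM(current_position()).round(4),current_force().round(1))
    move_gripper(0.0)
    print("grip",round(current_finger_gap(),4),round(current_grip_force(),1),current_force().round(1))
    n=6; fm=0
    for i in range(1,n+1):
        th=a0+(a1-a0)*i/n
        go(px-.010*(a0-th)/(2*np.pi),py,th,R0,.0045)
        fm=max(fm,np.linalg.norm(current_force()))
    px-=.010*(a0-a1)/(2*np.pi)
    print("stroke end px",round(px,4),"gap",round(current_finger_gap(),4),"fmax",round(fm,1),"tq",current_torque().round(2),"t",round(current_clock(),1))
    return px
def release(px,py,th):
    move_gripper(OP); go(px,py,th,.05,.08)
E
python3 - <<'E'
from unscrew import *
py=-.1; move_ptp(*pose(-.041,py,0,.15))
px=stroke(-.041,py,A,-A,True)
d=capture("wrist"); cv2.imwrite("pics/u1.png",d["image"])
E
```

```text
grip 0.014 29.8 [-5.  -0.8  4.1]
stroke end px -0.0433 gap 0.0148 fmax 11.7 tq [-0.02  0.18 -0.11] t 21.1
```

View pics/u1.png

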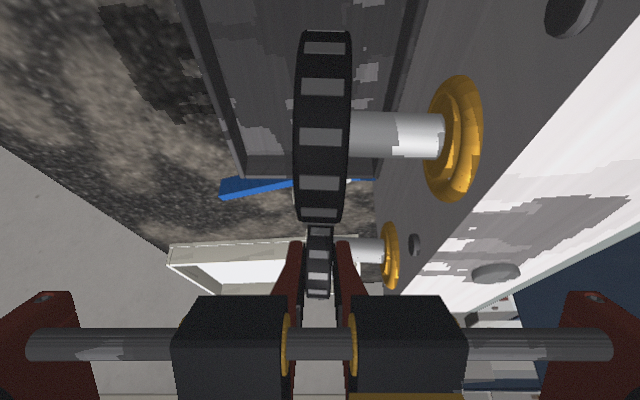

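The disc is held between the fingers at (320,265), with clearance on all sides. Next: the remaining strokes on plug 3.

```bash
python3 - <<'E'
from unscrew import *
py=-.1; px=-.0433
release(px,py,-A)
go(px,py,0,.07)
d=capture("wrist"); cv2.imwrite("pics/u2.png",d["image"])
for i in range(3):
    px=stroke(px,py,A,-A if i<2 else -np.radians(25))
    if i<2: release(px,py,-A)
c=go(px-.01,py,-np.radians(25),R0,.03,contact_N=15); print("pull",c,inM(current_position()).round(4),current_force().round(1),current_finger_gap())
E
```

```text
grip 0.0143 29.7 [-0.4 -0.6  3.8]
stroke end px -0.0456 gap 0.014 fmax 9.6 tq [-0.16 -0.25  0.03] t 30.0
grip 0.0144 29.6 [0.9 1.5 3.8]
stroke end px -0.048 gap 0.014 fmax 8.9 tq [ 0.31 -0.44  0.24] t 38.6
grip 0.0138 29.7 [-1.1  1.4  4.2]
stroke end px -0.0498 gap 0.0142 fmax 7.3 tq [ 0.13 -0.31  0.16] t 46.5
pull False [-0.061  -0.0956  0.0925] [-0.5 -0.4  2.9] 0.014011489799922675
```

View pics/u2.png

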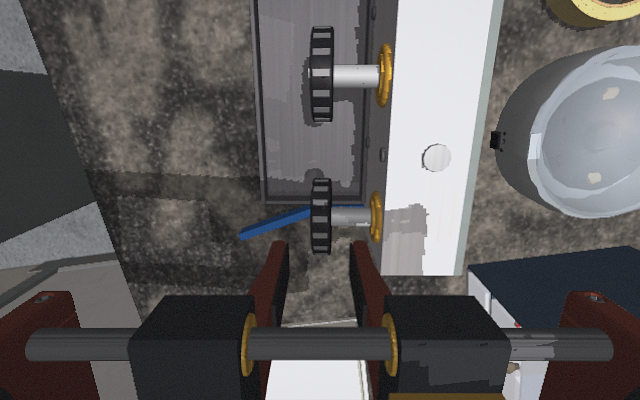

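Plug 3 (lower disc) has turned and stands slightly further out than the middle one; the tray is home. The plug draws freely, so I'll pull it clear and carry it to the dish.

```bash
cat > place.py <<'E'
from unscrew import *
def carry(py,th,x,y):
    r=go(-.118,py,th,R0,.08); print("out",inM(current_position()).round(4),round(current_finger_gap(),4),round(current_grip_force(),1))
    go(-.118,py,0,R0,.02)
    p,q=pose(-.118,py,0,R0); servo_line(p+[0,0,.05],q,rate=.15)
    print("lifted gap",round(current_finger_gap(),4))
def lay(x,y):
    q=pose(0,0,0,0)[1]
    move_ptp([x,y,.16],q); g=current_finger_gap(); print("above dish gap",round(g,4))
    if g<.012: return print("LOST")
    c=servo_line([x,y,.046],rate=.08,contact_N=4); print("down",c,current_position().round(4))
    move_gripper(.034); servo_line([x,y,.2],rate=.15)
E
python3 - <<'E'
from place import *
carry(-.1,-np.radians(25),0,0)
lay(.416,-.354)
print(current_clock())
d=capture("top"); cv2.imwrite("pics/p1.png",cv2.resize(d["image"][90:290,230:520],None,fx=2.7,fy=2.7))
print([(s["xy"],s["conf"],np.percentile(cloud(d,s["region"]),[5,50,95],axis=0).round(3).tolist()) for s in silhouettes("top","plug_1")])
E
```

```text
out [-0.1174 -0.0948  0.093 ] 0.0139 29.9
lifted gap 0.0136
above dish gap 0.014
down True [ 0.416  -0.3539  0.0467]
53.2333
[([452.1, 223.0], 0.71, [[0.416, -0.376, 0.015], [0.435, -0.358, 0.035], [0.498, -0.331, 0.062]]), ([313.9, 169.1], 0.63, [[0.572, -0.005, 0.002], [0.582, 0.018, 0.09], [0.615, 0.044, 0.111]])]
```

View pics/p1.png

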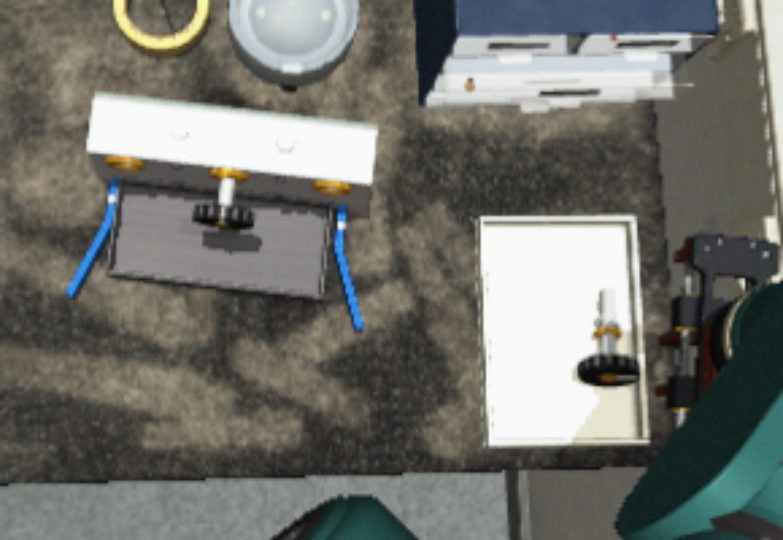

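Plug 3 lies in the dish (crop 607,350); the tray looks home. Now plug 2.

```bash
python3 - <<'E'
from place import *
py=0.; px=-.041; move_ptp(*pose(px,py,0,.15))
for i in range(4):
    e=-A if i<3 else -np.radians(25)
    px=stroke(px,py,A,e,i==0)
    if current_finger_gap()<.012: print("LOST"); raise SystemExit
    if i<3: release(px,py,e)
c=go(px-.01,py,e,R0,.03,contact_N=15); print("pull",c,inM(current_position()).round(4),current_force().round(1),current_finger_gap())
E
```

```text
grip 0.014 29.8 [-5.1 -0.9  5.1]
stroke end px -0.0433 gap 0.014 fmax 12.5 tq [-0.81  0.05 -0.42] t 62.1
grip 0.0146 29.5 [-0.3  0.9  4. ]
stroke end px -0.0457 gap 0.014 fmax 7.3 tq [ 0.13 -0.34  0.15] t 70.7
grip 0.014 29.6 [1.6 2.2 3.7]
stroke end px -0.048 gap 0.0141 fmax 7.8 tq [ 0.   -0.47  0.3 ] t 79.3
grip 0.0142 29.5 [4.2 2.8 2.8]
stroke end px -0.0499 gap 0.0139 fmax 6.7 tq [ 0.85 -0.19  0.31] t 87.1
pull False [-0.0609  0.0042  0.0928] [ 0.4 -0.1 -1.1] 0.013785178017095416
```

```bash
python3 - <<'E'
from place import *
carry(0.,-np.radians(25),0,0)
lay(.416,-.282)
move_ptp(W(-.16,0,.35),down(YAW))
print(current_clock(),tray("wrist"))
d=capture("top"); cv2.imwrite("pics/p2.png",cv2.resize(d["image"][90:290,150:520],None,fx=2.1,fy=2.1))
print([(s["xy"],s["conf"],np.percentile(cloud(d,s["region"]),[5,50,95],axis=0).round(3).tolist()) for s in silhouettes("top","plug_1")])
E
```

```text
out [-0.1173  0.0053  0.093 ] 0.0137 29.9
lifted gap 0.0136
above dish gap 0.0139
down False [ 0.4164 -0.2823  0.0464]
95.525 (0.59, 7505, array([-50.7,   0.3]), array([226.9, 100.1]), 89.92)
[([455.3, 222.7], 0.86, [[0.416, -0.378, 0.015], [0.435, -0.359, 0.034], [0.501, -0.331, 0.062]]), ([430.9, 224.3], 0.73, [[0.418, -0.306, 0.015], [0.436, -0.289, 0.035], [0.5, -0.262, 0.063]])]
```

View pics/p2.png

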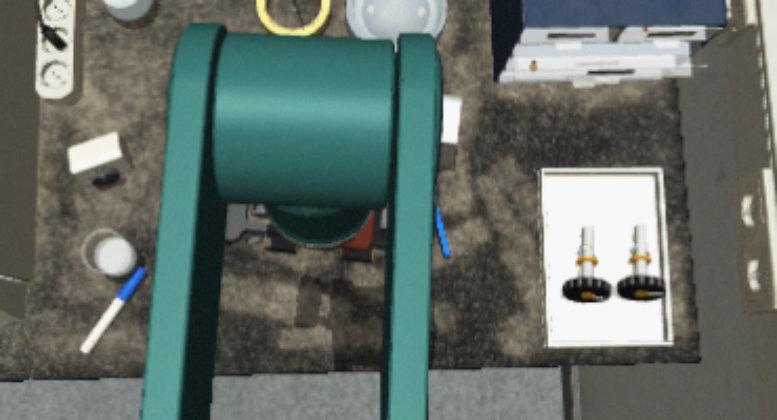

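Both plugs lie in the dish (crop 587,265 and 640,265). The beaker, timer and marker have not moved, and the tray reads x = -51 mm, y = 0, square. Handing in.

```bash
python3 -c "
from h import *
print(tray('wrist')); print(close_job())"
```

```text
(0.65, 7672, array([-50.6,   2.6]), array([231.8, 102.3]), 89.23)
the job is handed in; nothing more can be done
None
```

The job is handed in: the drip tray is home against the block, both plugs that were fitted (middle and right; the left port was already open) are unscrewed and lying in the dish, and the beaker, timer and marker were not disturbed.

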